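Raise the sash of a solder-fume cabinet to its pointer

TASK

Open the solder-fume cabinet for work: with your fingertips beneath the lip along the lower edge of its counterweighted sliding window, push the window up until the lip is level with the tip of the pointer on the side frame, without running it past, then take your hand away. Only push from beneath: do not grip the lip or press on it from above, and do not shift the pointer. Leave everything else on the bench and in the cabinet where it stands.

Things in the scene. Friction and masses are not known exactly. Their poses are not given: they have to be found in the camera images.
- cabinet: clear solder-fume cabinet fixed to the bench, 460 wide (y), 325 deep, 426 high (510 over the fan box), floor tray 20 thick. Origin on the bench below it, 205 mm behind the tray's front edge; x from front to back, z up. The front leans back (towards +x) 30 degrees from upright; the window slides in it between two jambs at y = +-215 mm, each 30 wide. The front is open below the window.
- sash (a joint): slide of the window up the leaning front, m: 0 at its lower stop, where it starts (the lip about 85 mm above the bench, a slot left open below), up to 0.215; grows as it rises. Balanced by counterweights, it stays where it is left; moving it takes about 4 N of friction plus 12 N per m/s.
- lip: the window's lip, a dark metal flange 12 thick and 360 long, square to the window. Origin on the window plane at mid-thickness and mid-length. z is the direction of sliding (up the slope), y along the lip, -x out towards the robot: the flange reaches from x = -7 to -37 mm, underside at z = -6, top at z = +6 mm. Rail and pane lie within 7 mm of x = 0; nothing hangs below z = -6 mm.
- lip_top: the upper 4 mm of the same lip (z = +2 to +6 mm in the same frame and with the same origin as lip): not to be pressed or gripped
- lip_nose (a point): point on the lip's front edge at mid-length and mid-thickness, 37 mm out from the window plane, axes as lip; 6 mm above the underside along z
- pointer_tip (a point): tip of the black triangular pointer (20 high) clamped to the left (+y) jamb; it points at the end of the lip, 4 mm beyond it and as far out as its front edge. Axes as lip. The lip is level when lip_nose and pointer_tip have the same coordinate along this z. The pointer can slide on its jamb but must not be moved.
- circuit_board: loose brown circuit board, 100 x 160 x 4 (16 with parts), on the cabinet's floor; origin under its centre
- tip_cleaner: loose tin with brass wool, diameter 64, 38 high, on the cabinet's floor; origin under its centre
- solder_reel: loose reel of solder on end, diameter 54, 45 high, on the bench in front of the cabinet; origin under its centre
- flux_bottle: loose clear bottle, diameter 32, 80 high, on the bench before the cabinet's right side; origin under its centre
- screwdriver: loose screwdriver 170 long, about 25 high, lying on the bench in front of the cabinet; its x runs along it, handle to -x
- multimeter: loose grey handheld multimeter lying on its back, 165 x 80 x 34 (44 at its dial), on the bench to the right; origin under its centre
- parts_tray: loose shallow white tray of small parts, 100 x 150 x 35, on the bench to the left; origin under its centre

How it is judged:
On the way:
1. fingers push the lip up from beneath: the window has risen at least 20 mm, is still more than 15 mm below the pointer, and the fingers bear on the lip (contact force between the fingers and lip above 0.5 N and distance of lip_nose from where it was at the start of the episode above 0.02 m and z of lip_nose in the frame of pointer_tip below -0.015 m), for 0.1 s.
At the end, for the whole second after the job is handed in: The lip stands still within 8 mm of the pointer tip's level, measured along the slide; the pointer has moved less than 6 mm and every loose thing less than 20 mm (z of lip_nose in the frame of pointer_tip between -0.008 and 0.008 m and velocity of joint sash between -0.005 and 0.005 m/s and distance of pointer_tip from where it was at the start of the episode below 0.006 m and distance of each of circuit_board, tip_cleaner, solder_reel, flux_bottle, screwdriver, multimeter, parts_tray from where it was at the start of the episode below 0.02 m); the robot touches nothing.
It fails at once if the window was run more than 15 mm past the pointer (z of lip_nose in the frame of pointer_tip above 0.015 m).
It fails at once if the lip was gripped or pressed from above (more than 2 N on its top) (contact force between any of the fingers, the arm and lip_top above 2 N).
It fails at once if the pointer was shifted by more than 6 mm (distance of pointer_tip from where it was at the start of the episode above 0.006 m).
It fails at once if a loose thing was moved more than 20 mm or lifted (distance of any of circuit_board, tip_cleaner, solder_reel, flux_bottle, screwdriver, multimeter, parts_tray from where it was at the start of the episode above 0.02 m).
It also fails if it takes over 38 s, if anything falls off the work surface, if the arm or the gripper's body presses on something with over 40 N, if the wrist force passes 120 N, or if a joint passes its speed limit or range.

ROBOT

A 7-joint arm with a two-finger parallel gripper is mounted at the origin on the work surface. World frame = base frame: x ahead of the robot, y to its left, z up, the work surface at z = 0. Lengths are in m, angles in rad, forces in N, time in s.
With the tool pointing down it reaches from about 0.4 to 0.85 m from the base axis. Payload 4.5 kg.
Tool frame: the origin (TCP) lies at the very end of the fingers, on their centre line; the grasp point (between the pads) lies 19 mm behind it; z points along the fingers, y is the line along which they close (so a half turn about z gives the same grasp; the last joint's range is limited). The gripper opens to 88 mm and grips with 3 to 60 N. Pads are 18 mm wide; open, the fingers measure 123 mm over their backs; the gripper's body (75 mm by 187 mm) begins 45 mm behind the grasp point.
Start: joints at [-1.178, 0.689, -0.195, 1.565, 0.157, 0.902, -0.215], TCP at [0.219, 0.585, 0.239] pointing down, gripper open.
Joint ranges: [-3.01, 3.01], [-0.46, 2.08], [-1.47, 1.51], [0.13, 2.56], [-1, 4.14], [0.04, 2.09], [-2.66, 2.66]. Speed limits (rad/s): [2.57, 2.57, 3.14, 3.14, 3.14, 3.14, 3.14].

INTERFACE

Orientations are given as a unit quaternion [w, x, y, z].
In Python, from rig import ctrl gives the robot as it stands. The module is installed in compiled form; this text tells all that it offers.
- The arm moves only by the shell command python3 -m creep 'ROWS' [FORCE]. ROWS is JSON, a list of rows, each a list of 7 numbers: the finger opening in m, from 0 to 0.0881, then the shift along the world's x, y, z in m, then the turn, a rotation vector about the world's x, y, z in rad. In form: [[grip, tx, ty, tz, wx, wy, wz], ...]. A call has exactly 8 rows; each row is the pose to reach, as a shift and turn from the pose commanded when the call began; what a row does not reach only later rows make up. A row lasts 1/10 s, in which the tool goes at most 50 mm and 8.59 degrees, less where a joint would pass 70% of its speed; a pose out of reach is approached as far as the arm can. A call with a gripper value outside its range is refused whole. The fingers move at their own pace and stop on an object; FORCE is the grip in N (left out, the last holds). Time passes only in rows, so rows that repeat a pose let the fingers close, or fill a call up. It gives the time, the measured TCP pose, the force, the opening and the grip force at its end, in the units of the state.
- ctrl.get_state(): the state, without advancing time (a new reading comes with each control period).
- ctrl.capture(name): name is "scene" or "top" or "wrist"; returns the picture (480x640x3 uint8, red, green, blue); there is no depth.
- ctrl.camera_params(name): a dict with "vfov" (degrees; the focal length in pixels is half the picture's height over the tangent of half this angle, whatever the lens; pixels are square), "cx", "cy" (the principal point, pixels), "world_from_camera" (4x4, takes a point from camera to world coordinates); the wrist camera has in their place "mount" (4x4, takes a point from camera to tool coordinates, whose origin is the TCP and whose axes are the flange's). Camera axes: x right, y down, z forward; pixel columns grow to the right and rows downward; lengths in m; the calibration is good to about 2 mm. A picture is of the moment at which its call begins: read the wrist's pose just before it. camera_params takes no time and is no camera call.
- ctrl.job_done(): hands the job in; it is judged then, once.
Trained networks look in the newest picture that a camera, given by its name, has taken for a name from the list of things; names that differ only in an ending like _2 or _b are one class to them, and where a whole thing is asked for, a point or a joint stands for the part that bears it (a point fixed in the world has none). Each returns a list of dicts, best first, with "score" (0 to 1); they miss things now and then, are a little off and sometimes report something else, mostly with a low value. They report only what shows in the picture. A call takes as long as a camera call.
- ctrl.spot_in(label, camera): "at" ([x, y, z] in m, in world coordinates, good to about 4 mm: the middle of the surface that is visible of it).
- ctrl.regions_of(label, camera): "mask" (480x640 bool, what is visible of it).
- ctrl.tip_of(label, camera): "at" ([x, y, z] in m, in world coordinates, good to about 4 mm: a listed point, or the origin of a listed thing).
The state is a dict: "clock": time; "q": joint angles; "qvel": joint speeds; "joint_torque": joint torques, N m; "eef_pos": TCP position; "eef_rot": TCP orientation; "ft_force": force on the tool from outside, world axes, zero at the start; "moment": the same for the moment, N m; "width": finger opening in m; "grasp_force": force on a finger pad.
Only numpy, scipy, OpenCV 4.12 (cv2) and the standard library are available. Lean on these libraries where they do the work, as an engineer would, in place of code of your own. Each camera call takes 0.05 s, during which the arm holds its last target. There are 200 camera calls.

## Working session

There is one attempt and no reset: what is moved stays moved. The work goes in short steps, Python scripts to look and compute and a shell command to move; the robot and the scene stay as the last step left them, time stands still between calls to the robot, and variables do not carry over. Pictures are saved under pics/ and viewed, at most 10 in all, crops included, and the job is handed in when it is done.

```bash
mkdir -p pics; python3 - <<'E'
from rig import ctrl
import cv2,numpy as np
s=ctrl.get_state();print(s['clock'],s['eef_pos'],s['eef_rot'],s['ft_force'],s['width'])
for c in ['scene','top']:
    im=ctrl.capture(c);cv2.imwrite(f'pics/{c}0.png',im[:,:,::-1])
    p=ctrl.camera_params(c);print(c,np.round(p['world_from_camera'],3).tolist(),p['vfov'])
    for l in ['lip_nose','pointer_tip','cabinet','lip','circuit_board','tip_cleaner','solder_reel','flux_bottle','screwdriver','multimeter','parts_tray']:
        print(l,[(np.round(d['at'],3).tolist(),round(d['score'],2)) for d in ctrl.tip_of(l,c)[:2]])
print(ctrl.get_state()['clock'])
E
```

```text
0.0 [0.21927891 0.58457521 0.23789899] [-9.74706157e-05  1.78379562e-01  9.83961303e-01 -9.36251437e-04] [0.4956229  0.03230632 0.43578454] 0.08812224606124307
scene [[-0.925, 0.362, -0.113, 0.714], [0.379, 0.884, -0.273, 0.334], [0.001, -0.296, -0.955, 1.351], [0.0, 0.0, 0.0, 1.0]] 47.997414747729906
lip_nose [([0.513, -0.037, 0.103], 0.7)]
pointer_tip [([0.565, 0.147, 0.193], 0.5), ([0.516, -0.037, 0.102], 0.15)]
cabinet []
lip [([0.546, -0.036, 0.086], 0.74)]
circuit_board [([0.46, -0.114, 0.001], 0.32)]
tip_cleaner [([0.363, 0.452, -0.002], 0.27)]
solder_reel [([0.456, -0.114, 0.001], 0.96)]
flux_bottle [([0.438, -0.271, -0.001], 0.76)]
screwdriver [([0.414, 0.047, 0.003], 0.82), ([0.547, -0.037, 0.088], 0.74)]
multimeter [([0.391, -0.516, -0.002], 0.9)]
parts_tray [([0.362, 0.455, -0.003], 0.73)]
top [[-0.03, -0.993, 0.118, 0.389], [-1.0, 0.03, -0.001, -0.027], [-0.003, -0.118, -0.993, 1.517], [0.0, 0.0, 0.0, 1.0]] 50.90277978162047
lip_nose [([0.519, -0.035, 0.107], 0.66)]
pointer_tip []
cabinet []
lip [([0.548, -0.04, 0.082], 0.84), ([0.39, -0.511, 0.001], 0.29)]
circuit_board []
tip_cleaner []
solder_reel [([0.456, -0.118, 0.002], 0.75), ([0.55, -0.041, 0.086], 0.46)]
flux_bottle [([0.44, -0.271, -0.0], 0.68)]
screwdriver [([0.407, 0.05, 0.001], 0.52)]
multimeter [([0.389, -0.512, 0.001], 0.91)]
parts_tray [([0.356, 0.458, -0.006], 0.77), ([0.457, -0.116, 0.003], 0.62)]
1.2
```

View pics/scene0.png

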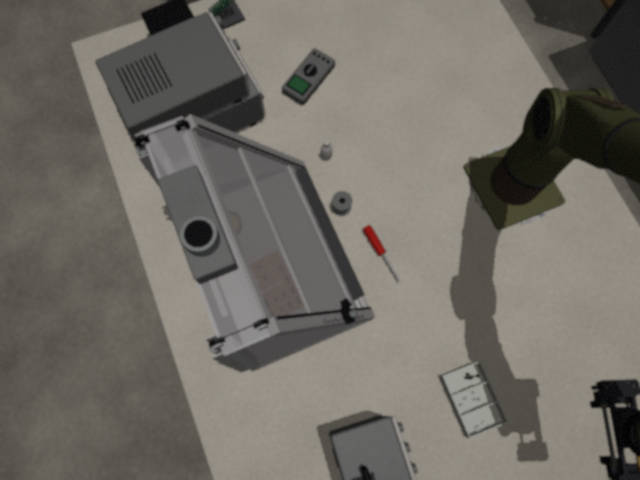

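View pics/top0.png

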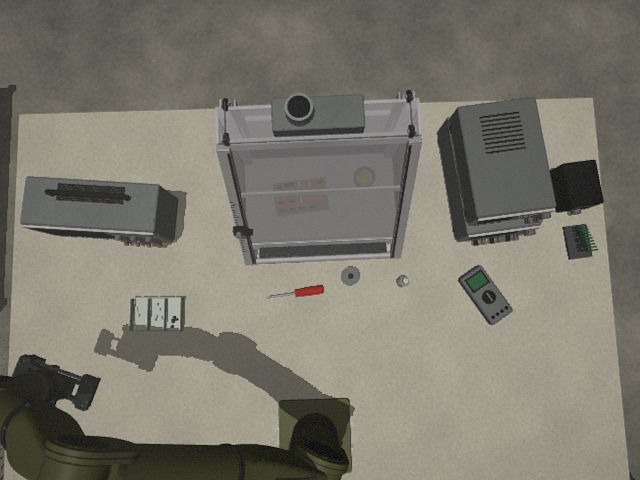

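The cabinet faces the robot with its window at the centre. The lip runs from about (255,245) to (393,245) in the top view, with the pointer clamp at (243,232). The reel (350,275), screwdriver (300,291) and bottle (403,281) stand in front of it. I'll swing over high first.

```bash
python3 -m creep '[[0,0.02,-0.045,0.015,0,0,0.05],[0,0.035,-0.09,0.03,0,0,0.1],[0,0.05,-0.135,0.045,0,0,0.15],[0,0.065,-0.18,0.06,0,0,0.2],[0,0.08,-0.225,0.075,0,0,0.25],[0,0.095,-0.27,0.09,0,0,0.3],[0,0.11,-0.315,0.1,0,0,0.358],[0,0.12,-0.36,0.11,0,0,0.358]]' 10
python3 -c "
from rig import ctrl
print(ctrl.get_state()['q'])
import numpy as np
m=ctrl.regions_of('lip','top')[0]['mask'];print(ctrl.get_state()['clock'])
r,c=np.nonzero(m);print(c.min(),c.max(),np.polyfit(c,r,1),[ (x,r[c==x].min(),r[c==x].max()) for x in (260,290,320,350,385) if (c==x).any()])"
```

```text
clock: 2.0
eef_pos: [0.3403, 0.2233, 0.3495]
eef_rot: [0.001, 0.0, 1.0, 0.0]
ft_force: [1.3, -0.2, 0.5]
width: 0.0265
grasp_force: 0.0
[-0.43218484  0.2581736  -0.34026182  1.9985454   0.1095228   0.90061699
  0.74045341]
2.05
260 369 [-4.24424522e-02  2.67813617e+02] [(260, np.int64(257), np.int64(257)), (320, np.int64(254), np.int64(254)), (350, np.int64(253), np.int64(253))]
```

```bash
python3 -m creep '[[0,0.02,-0.03,0,0,-0.13,0],[0,0.04,-0.06,0,0,-0.26,0],[0,0.06,-0.09,0,0,-0.39,0],[0,0.08,-0.12,0,0,-0.52,0],[0,0.1,-0.16,0,0,-0.65,0],[0,0.12,-0.19,0,0,-0.78,0],[0,0.14,-0.22,0,0,-0.91,0],[0,0.15,-0.25,0,0,-1.047,0]]'
python3 -c "
from rig import ctrl
print(ctrl.get_state()['q'])"
```

```text
clock: 2.85
eef_pos: [0.4567, 0.0424, 0.355]
eef_rot: [0.328, 0.017, 0.944, -0.042]
ft_force: [0.5, -0.4, 0.6]
width: 0.0004
grasp_force: 0.0
[-0.40526711  0.14653342 -0.04903375  2.44766641  1.66677014  0.36688503
 -0.48023823]
```

```bash
python3 -m creep '[[0,0.01,-0.02,0,0,-0.1,0],[0,0.02,-0.04,0,0,-0.2,0],[0,0.03,-0.06,0,0,-0.3,0],[0,0.04,-0.07,0,0,-0.35,0],[0,0.04,-0.07,0,0,-0.35,0],[0,0.04,-0.07,0,0,-0.35,0],[0,0.04,-0.07,0,0,-0.35,0],[0,0.04,-0.07,0,0,-0.35,0]]'
python3 - <<'E'
from rig import ctrl
import cv2,numpy as np
from scipy.spatial.transform import Rotation as R
s=ctrl.get_state()
print(s['q']);print(np.round(R.from_quat(s['eef_rot'],scalar_first=True).as_matrix(),3))
im=ctrl.capture('wrist');cv2.imwrite('pics/w1.png',im[:,:,::-1])
for l in ['lip_nose','pointer_tip']:
  for c in ['wrist']:
    print(l,c,[(np.round(d['at'],4).tolist(),round(d['score'],2)) for d in ctrl.tip_of(l,c)[:2]])
E
```

```text
clock: 3.65
eef_pos: [0.5228, -0.0293, 0.3759]
eef_rot: [0.475, 0.027, 0.879, -0.038]
ft_force: [-4.3, 100.7, 28.3]
width: 0.0003
grasp_force: 0.0
[ 0.72584303  0.57328129 -1.47406676  2.55869303  2.04635396  1.17658626
 -0.68818622]
[[-0.548  0.084  0.832]
 [ 0.011  0.996 -0.094]
 [-0.836 -0.042 -0.547]]
lip_nose wrist []
pointer_tip wrist [([0.563, 0.1441, 0.194], 0.6)]
```

View pics/w1.png

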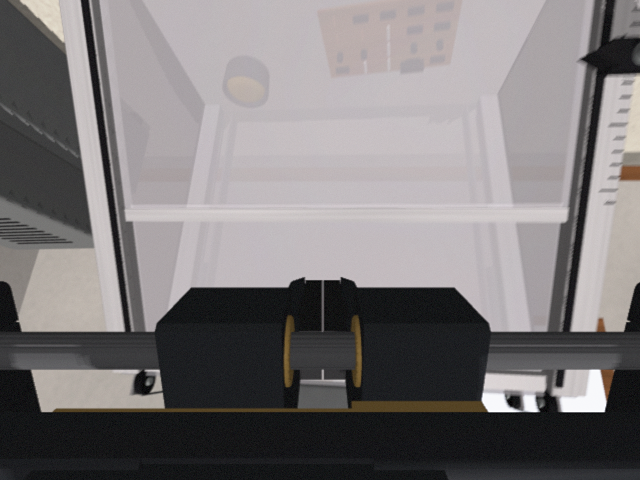

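The wrist view shows the pointer at (585,57) and no lip, which lies out of view. The joints are near their limits, so I'm checking the state.

```bash
python3 - <<'E'
from rig import ctrl
import cv2,numpy as np
s=ctrl.get_state()
print(s['clock'],s['q'],s['qvel'],s['ft_force'],s['eef_pos'],s['eef_rot'])
im=ctrl.capture('scene');cv2.imwrite('pics/s2.png',im[:,:,::-1])
E
```

```text
3.8 [ 0.72510649  0.57350971 -1.47096924  2.55939762  2.04331617  1.17430932
 -0.68843405] [-0.06743712 -0.04701008 -0.03932869 -0.01077169  0.00116712 -0.04271179
  0.00459178] [-0.81980683  0.67426163  0.04252164] [ 0.52191354 -0.03036804  0.37405282] [ 0.47223729  0.02818076  0.88015029 -0.03915665]
```

View pics/s2.png

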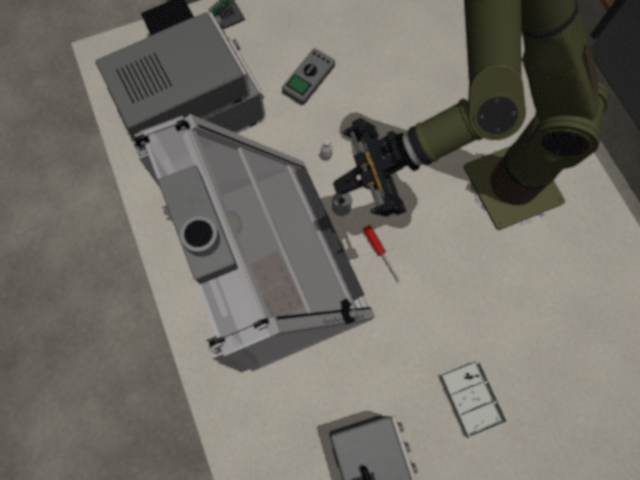

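```bash
python3 -m creep '[[0,-0.01,0,-0.02,0,0.03,0.02],[0,-0.02,0,-0.04,0,0.06,0.04],[0,-0.03,0,-0.07,0,0.09,0.06],[0,-0.04,0,-0.1,0,0.12,0.07],[0,-0.05,0,-0.13,0,0.15,0.08],[0,-0.06,0,-0.16,0,0.18,0.1],[0,-0.06,0,-0.19,0,0.2,0.1],[0,-0.06,0,-0.21,0,0.2,0.1]]'
cat > st.py <<'E'
from rig import ctrl
import numpy as np
from scipy.spatial.transform import Rotation as R
s=ctrl.get_state()
print(np.round(s['q'],3),'f',np.round(s['ft_force'],2),s['eef_pos']);z=R.from_quat(s['eef_rot'],scalar_first=True).as_matrix();print('tool y',z[:,1].round(3),'z',z[:,2].round(3),'pitch',np.degrees(np.arcsin(-z[2,2])))
L=np.array([.547,-.037,.085]);d=s['eef_pos']-L;print('TCP in lip(start) x,z mm',1000*(d[0]*.866-d[2]*.5),1000*(d[0]*.5+d[2]*.866))
E
python3 st.py
```

```text
clock: 4.65
eef_pos: [0.533, -0.032, 0.2119]
eef_rot: [0.37, -0.025, 0.928, -0.015]
ft_force: [0.2, 1.1, -0.4]
width: 0.0003
grasp_force: 0.0
[ 0.667  1.038 -1.473  2.558  2.079  1.377 -0.445] f [ 0.25  1.15 -0.36] [ 0.53304744 -0.03200227  0.21185235]
tool y [-0.035  0.998 -0.046] z [ 0.689 -0.009 -0.725] pitch 46.47374004724627
TCP in lip(start) x,z mm -75.50909221623917 102.87785168079355
```

```bash
python3 -m creep '[[0,-0.01,0,0.0,0,0.1,0],[0,-0.02,0,0,0,0.2,0],[0,-0.03,0,0,0,0.3,0],[0,-0.045,0,0,0,0.4,0],[0,-0.06,0,0,0,0.5,0],[0,-0.075,0,0,0,0.5,0],[0,-0.075,0,-0.01,0,0.5,0],[0,-0.075,0,-0.03,0,0.5,0]]'
python3 st.py
```

```text
clock: 5.45
eef_pos: [0.4588, -0.0319, 0.1832]
eef_rot: [0.131, -0.028, 0.991, -0.009]
ft_force: [0.5, -0.1, -0.5]
width: 0.0009
grasp_force: 0.0
[ 0.714  0.878 -1.372  2.322  1.438  0.98   0.051] f [ 0.52 -0.09 -0.54] [ 0.45876824 -0.03194381  0.18321693]
tool y [-0.053  0.998 -0.025] z [ 0.26  -0.01  -0.965] pitch 74.89991725937708
TCP in lip(start) x,z mm -125.51717067570564 40.9399810224001
```

```bash
python3 -m creep '[[0,0,0,-0.02,0,0,0],[0,0,0,-0.04,0,0,0],[0,0,0,-0.06,0,0,0],[0,0,0,-0.08,0,0,0],[0,0,0,-0.1,0,0,0],[0,0,0,-0.115,0,0,0.02],[0,0,0,-0.12,0,0,0.04],[0,0,0,-0.12,0,0,0.04]]'
python3 st.py
python3 - <<'E'
from rig import ctrl
import cv2,numpy as np
im=ctrl.capture('wrist');cv2.imwrite('pics/w3.png',im[:,:,::-1])
for c in ['wrist','top']:
  if c!='wrist':ctrl.capture(c)
  for l in ['lip_nose','pointer_tip','lip']:
    print(l,c,[(np.round(d['at'],4).tolist(),round(d['score'],2)) for d in ctrl.tip_of(l,c)[:2]])
E
```

```text
clock: 6.25
eef_pos: [0.4574, -0.0331, 0.0614]
eef_rot: [0.128, -0.047, 0.991, -0.006]
ft_force: [0.9, 0.6, 0.1]
width: 0.0005
grasp_force: 0.0
[ 0.618  1.152 -1.221  2.405  1.813  1.085 -0.175] f [0.9  0.65 0.08] [ 0.45744945 -0.0330634   0.06135725]
tool y [-0.092  0.995 -0.024] z [ 0.255  0.    -0.967] pitch 75.2219672603153
TCP in lip(start) x,z mm -65.72940508040045 -65.2498944986933
lip_nose wrist []
pointer_tip wrist []
lip wrist []
lip_nose top [([0.5164, -0.0334, 0.1006], 0.68)]
pointer_tip top [([0.5639, 0.1472, 0.1942], 0.66), ([0.4103, 0.05, -0.0021], 0.38)]
lip top [([0.4553, -0.1155, 0.0006], 0.68)]
```

View pics/w3.png

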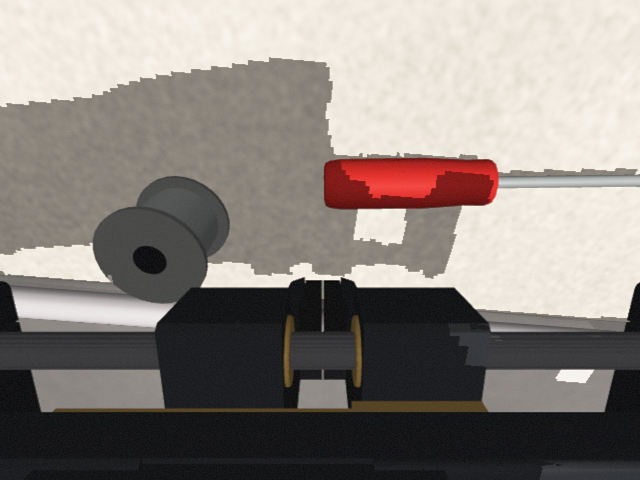

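```bash
python3 -c "
from rig import ctrl
print(ctrl.camera_params('wrist')['mount'].round(3) if hasattr(ctrl.camera_params('wrist')['mount'],'round') else ctrl.camera_params('wrist')['mount'])"
```

```text
[[-0.    -0.967 -0.255  0.065]
 [ 1.    -0.001  0.     0.   ]
 [-0.    -0.255  0.967 -0.146]
 [ 0.     0.     0.     1.   ]]
```

The picture shows the reel at (150,240) and the screwdriver handle at (410,185), both clear of the closed fingers at (322,280). Now I'll sweep the fingertips under the lip.

```bash
python3 -m creep '[[0,0.008,0,-0.002,0,-0.07,-0.02],[0,0.016,0,-0.004,0,-0.14,-0.04],[0,0.025,0,-0.004,0,-0.21,-0.06],[0,0.035,0,-0.004,0,-0.29,-0.07],[0,0.045,0,-0.004,0,-0.37,-0.08],[0,0.055,0,-0.004,0,-0.45,-0.08],[0,0.067,0,-0.004,0,-0.52,-0.08],[0,0.067,0,-0.004,0,-0.52,-0.08]]'
python3 st.py
```

```text
clock: 7.45
eef_pos: [0.5438, -0.0357, 0.0503]
eef_rot: [0.371, -0.003, 0.928, -0.022]
ft_force: [-0.2, 0.2, 0.2]
width: 0.0004
grasp_force: 0.0
[ 0.623  1.627 -1.471  2.559  2.399  1.853 -0.259] f [-0.16  0.24  0.24] [ 0.54382487 -0.03565029  0.05032725]
tool y [ 0.011  0.999 -0.043] z [ 0.689 -0.039 -0.724] pitch 46.34695787822549
TCP in lip(start) x,z mm 14.586714668852842 -31.614165748930027
```

```bash
python3 -m creep '[[0,-0.003,0,0,0,0.03,0],[0,-0.007,0,0.002,0,0.06,0],[0,-0.012,0,0.004,0,0.09,0],[0,-0.017,0,0.007,0,0.12,0],[0,-0.022,0,0.01,0,0.16,0],[0,-0.026,0,0.012,0,0.16,0],[0,-0.029,0,0.014,0,0.16,0],[0,-0.029,0,0.014,0,0.16,0]]'
python3 st.py
```

```text
clock: 8.25
eef_pos: [0.5158, -0.0359, 0.0674]
eef_rot: [0.298, -0.006, 0.954, -0.023]
ft_force: [0.1, -0.3, -0.8]
width: 0.0008
grasp_force: 0.0
[ 0.618  1.448 -1.47   2.542  2.137  1.67  -0.352] f [ 0.06 -0.35 -0.8 ] [ 0.51579137 -0.03585654  0.06738985]
tool y [ 0.002  0.999 -0.047] z [ 0.569 -0.039 -0.821] pitch 55.19897218511233
TCP in lip(start) x,z mm -18.22159318024718 -30.854706070415443
```

```bash
python3 -m creep '[[0,0.0025,0,0.0043,0,0,0],[0,0.005,0,0.0087,0,0,0],[0,0.0075,0,0.013,0,0,0],[0,0.01,0,0.0173,0,0,0],[0,0.0125,0,0.0217,0,0,0],[0,0.015,0,0.026,0,0,0],[0,0.0175,0,0.0303,0,0,0],[0,0.02,0,0.0346,0,0,0]]'
python3 st.py
cat > look.py <<'E'
from rig import ctrl
import numpy as np
N=[];P=[]
for c in ['top','scene','wrist']:
  ctrl.capture(c)
  for l in ['lip_nose','pointer_tip']:
    r=ctrl.tip_of(l,c)[:1];print(c,l,[(np.round(d['at'],4).tolist(),round(d['score'],2)) for d in r])
    for d in r:
      a=np.array(d['at']);print('   slide coord',round((a[0]*.5+a[2]*.866)*1000,1))
print(ctrl.get_state()['clock'])
E
python3 look.py
```

```text
clock: 9.05
eef_pos: [0.5362, -0.0356, 0.102]
eef_rot: [0.298, -0.006, 0.954, -0.022]
ft_force: [-3.7, 1.9, -2.5]
width: 0.0001
grasp_force: 2.0
[ 0.638  1.33  -1.469  2.476  2.072  1.537 -0.318] f [-3.66  1.89 -2.49] [ 0.53621874 -0.0356128   0.10196574]
tool y [ 0.002  0.999 -0.046] z [ 0.569 -0.039 -0.822] pitch 55.24240729062745
TCP in lip(start) x,z mm -17.819439158624487 9.301700465514605
top lip_nose [([0.5361, -0.0347, 0.1327], 0.67)]
   slide coord 383.0
top pointer_tip [([0.5641, 0.1479, 0.191], 0.45)]
   slide coord 447.5
scene lip_nose [([0.5352, -0.0384, 0.1365], 0.65)]
   slide coord 385.8
scene pointer_tip [([0.5657, 0.1494, 0.1926], 0.77)]
   slide coord 449.6
wrist lip_nose []
wrist pointer_tip []
9.5
```

The lip is moving: the force is about 4.5 N, it has risen about 37 mm and about 65 mm remain. Next push is 40 mm.

```bash
python3 -m creep '[[0,0.0025,0,0.0043,0,0,0],[0,0.005,0,0.0087,0,0,0],[0,0.0075,0,0.013,0,0,0],[0,0.01,0,0.0173,0,0,0],[0,0.0125,0,0.0217,0,0,0],[0,0.015,0,0.026,0,0,0],[0,0.0175,0,0.0303,0,0,0],[0,0.02,0,0.0346,0,0,0]]'
python3 st.py
python3 look.py; python3 look.py
python3 - <<'E'
from rig import ctrl
import cv2
im=ctrl.capture('top');cv2.imwrite('pics/t5.png',cv2.resize(im[180:300,200:420,::-1],None,fx=3.5,fy=3.5,interpolation=cv2.INTER_CUBIC))
E
```

```text
clock: 10.3
eef_pos: [0.5562, -0.0358, 0.1365]
eef_rot: [0.298, -0.006, 0.954, -0.022]
ft_force: [-3.4, 1.4, -2.3]
width: 0.0005
grasp_force: 2.0
[ 0.66   1.224 -1.469  2.405  2.005  1.417 -0.263] f [-3.43  1.43 -2.29] [ 0.55621655 -0.03576004  0.13654012]
tool y [ 0.002  0.999 -0.046] z [ 0.569 -0.039 -0.822] pitch 55.242587178464404
TCP in lip(start) x,z mm -17.788530830774487 49.2420162044411
top lip_nose [([0.5545, -0.0355, 0.1686], 0.71)]
   slide coord 423.3
top pointer_tip [([0.5598, 0.1478, 0.1961], 0.45)]
   slide coord 449.7
scene lip_nose [([0.5536, -0.0348, 0.1703], 0.83)]
   slide coord 424.3
scene pointer_tip [([0.5662, 0.1511, 0.1904], 0.79)]
   slide coord 448.0
wrist lip_nose []
wrist pointer_tip []
10.75
top lip_nose [([0.5596, -0.0362, 0.1713], 0.78)]
   slide coord 428.1
top pointer_tip [([0.564, 0.144, 0.1954], 0.57)]
   slide coord 451.2
scene lip_nose [([0.5543, -0.036, 0.1672], 0.91)]
   slide coord 421.9
scene pointer_tip [([0.562, 0.1487, 0.1949], 0.71)]
   slide coord 449.8
wrist lip_nose []
wrist pointer_tip []
11.2
```

View pics/t5.png

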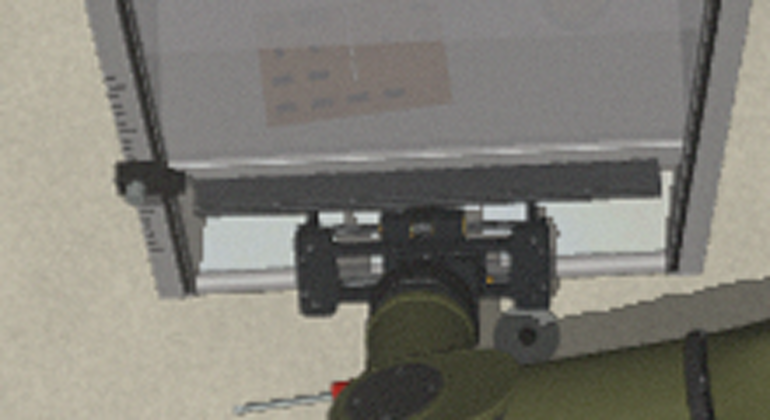

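The top crop shows the lip end at (190,195), slightly below the pointer tip at (185,180). The estimate is about 26 mm remaining, so I'll push 22 mm slowly.

```bash
python3 -m creep '[[0,0.002,0,0.0035,0,0,0],[0,0.004,0,0.0069,0,0,0],[0,0.006,0,0.0104,0,0,0],[0,0.0075,0,0.013,0,0,0],[0,0.009,0,0.0156,0,0,0],[0,0.01,0,0.0173,0,0,0],[0,0.011,0,0.019,0,0,0],[0,0.011,0,0.019,0,0,0]]'
python3 st.py
python3 look.py; python3 look.py;python3 look.py
python3 - <<'E'
from rig import ctrl
import cv2,numpy as np
# project predicted pointer tip, and the lip end (front-edge, mid-thick) line
a=np.array([.564,.147,.1937])
for c in ['top','scene']:
  im=ctrl.capture(c)[:,:,::-1].copy();p=ctrl.camera_params(c);M=np.linalg.inv(p['world_from_camera']);f=240/np.tan(np.radians(p['vfov']/2))
  q=M@np.r_[a,1];u,v=f*q[0]/q[2]+p['cx'],f*q[1]/q[2]+p['cy'];print(c,u,v)
  u,v=int(u)-30,int(v)-25
  cv2.imwrite(f'pics/z_{c}.png',cv2.resize(im[v:v+50,u:u+60],None,fx=10,fy=10,interpolation=cv2.INTER_CUBIC))
E
```

```text
clock: 12.05
eef_pos: [0.5674, -0.0358, 0.1556]
eef_rot: [0.298, -0.006, 0.954, -0.022]
ft_force: [-2.5, 1.5, -0.9]
width: 0.0006
grasp_force: 1.4
[ 0.672  1.171 -1.469  2.363  1.967  1.357 -0.226] f [-2.49  1.5  -0.85] [ 0.56738569 -0.03584447  0.155632  ]
tool y [ 0.003  0.999 -0.046] z [ 0.57  -0.04  -0.821] pitch 55.185479079213124
TCP in lip(start) x,z mm -17.661994334387973 71.36015538551993
top lip_nose [([0.568, -0.0345, 0.1839], 0.82)]
   slide coord 443.3
top pointer_tip [([0.5617, 0.1471, 0.1945], 0.76)]
   slide coord 449.3
scene lip_nose [([0.5667, -0.0381, 0.1872], 0.81)]
   slide coord 445.5
scene pointer_tip [([0.5639, 0.1502, 0.1949], 0.67)]
   slide coord 450.7
wrist lip_nose []
wrist pointer_tip []
12.5
top lip_nose [([0.5687, -0.036, 0.1885], 0.65)]
   slide coord 447.6
top pointer_tip [([0.5629, 0.1478, 0.1951], 0.59)]
   slide coord 450.4
scene lip_nose [([0.5636, -0.0391, 0.1859], 0.82)]
   slide coord 442.8
scene pointer_tip [([0.5624, 0.1498, 0.1912], 0.63)]
   slide coord 446.8
wrist lip_nose []
wrist pointer_tip [([0.7034, 0.0229, 0.0188], 0.71)]
   slide coord 368.0
12.95
top lip_nose [([0.5663, -0.0358, 0.1874], 0.9)]
   slide coord 445.4
top pointer_tip [([0.5643, 0.1459, 0.1947], 0.68)]
   slide coord 450.8
scene lip_nose [([0.5932, -0.0371, 0.1737], 0.7)]
   slide coord 447.0
scene pointer_tip [([0.566, 0.1501, 0.1914], 0.56)]
   slide coord 448.8
wrist lip_nose []
wrist pointer_tip []
13.4
top 252.36748053602074 235.46741875982187
scene 346.4219374277282 298.26624557432297
```

View pics/z_scene.png

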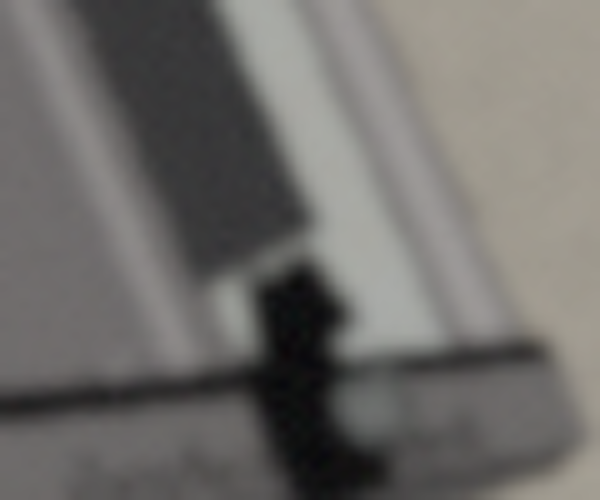

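View pics/z_top.png

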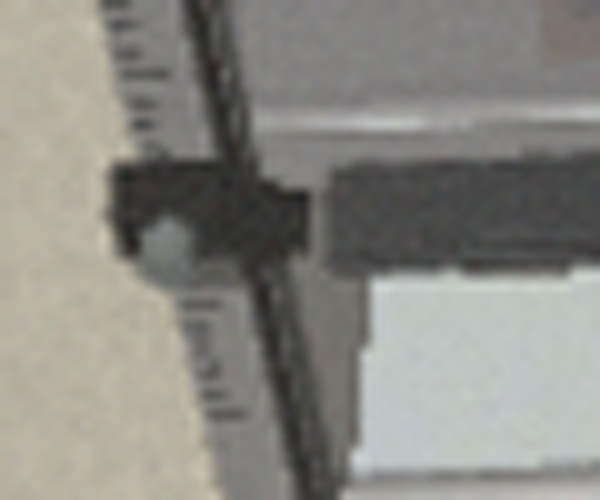

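The pictures show the lip end at (310,240) in scene and (330,215) in top, right beside the pointer tip and a few mm low. I'll push 4.5 mm more, then look again.

```bash
python3 -m creep '[[0,0.0006,0,0.001,0,0,0],[0,0.0011,0,0.002,0,0,0],[0,0.0017,0,0.003,0,0,0],[0,0.0022,0,0.0039,0,0,0],[0,0.0022,0,0.0039,0,0,0],[0,0.0022,0,0.0039,0,0,0],[0,0.0022,0,0.0039,0,0,0],[0,0.0022,0,0.0039,0,0,0]]'
python3 st.py
python3 - <<'E'
from rig import ctrl
import numpy as np
D={'lip_nose':[],'pointer_tip':[]}
for k in range(5):
 for c in ['top','scene']:
  ctrl.capture(c)
  for l in D:
   for d in ctrl.tip_of(l,c)[:1]:
    a=d['at'];D[l].append(a)
for l in D:
  A=np.array(D[l]);print(l,np.median(A,0),len(A),np.round(1000*(A@[.5,.006,.866]),1))
print(ctrl.get_state()['clock'])
E
```

```text
clock: 14.3
eef_pos: [0.5693, -0.0359, 0.1591]
eef_rot: [0.298, -0.006, 0.954, -0.022]
ft_force: [-2.9, 0.1, -1.6]
width: 0.0007
grasp_force: 1.5
[ 0.674  1.162 -1.468  2.355  1.959  1.346 -0.218] f [-2.9   0.08 -1.61] [ 0.56931211 -0.03593662  0.15907376]
tool y [ 0.003  0.999 -0.046] z [ 0.569 -0.04  -0.821] pitch 55.23422466137879
TCP in lip(start) x,z mm -17.71459643754224 75.30392877507738
lip_nose [ 0.5675 -0.0341  0.189 ] 9 [448.3 446.2 447.9 444.9 449.7 444.5 447.6 446.6 446.8]
pointer_tip [0.5641  0.14785 0.19355] 10 [451.9 450.1 451.2 451.8 449.3 450.2 449.5 451.4 451.1 449. ]
15.8
```

```bash
python3 -m creep '[[0,0.0005,0,0.0009,0,0,0],[0,0.001,0,0.0017,0,0,0],[0,0.001,0,0.0017,0,0,0],[0,0.001,0,0.0017,0,0,0],[0,-0.002,0,-0.004,0,0,0],[0,-0.007,0,-0.012,0,0,0],[0,-0.015,0,-0.02,0,0,0],[0,-0.025,0,-0.025,0,0,0]]'
python3 st.py
python3 -m creep '[[0,-0.01,0,-0.005,0,0.06,0],[0,-0.02,0,-0.01,0,0.12,0],[0,-0.03,0,-0.01,0,0.18,0],[0,-0.045,0,-0.01,0,0.24,0],[0,-0.06,0,-0.01,0,0.3,0],[0,-0.075,0,-0.01,0,0.35,0],[0,-0.085,0,-0.01,0,0.35,0],[0,-0.09,0,-0.01,0,0.35,0]]'
python3 st.py
python3 - <<'E'
from rig import ctrl
import numpy as np
D={'lip_nose':[],'pointer_tip':[]}
for k in range(5):
 for c in ['top','scene']:
  ctrl.capture(c)
  for l in D:
   for d in ctrl.tip_of(l,c)[:1]:
    a=d['at'];D[l].append(a)
for l in D:
  A=np.array(D[l]);print(l,np.median(A,0),len(A),np.round(1000*(A@[.5,.006,.866]),1))
for l in ['solder_reel','flux_bottle','screwdriver']:
  print(l,[np.round(d['at'],3).tolist() for d in ctrl.tip_of(l,'top')[:1]])
print(ctrl.get_state()['clock'])
E
```

```text
clock: 16.6
eef_pos: [0.5444, -0.0357, 0.1334]
eef_rot: [0.298, -0.005, 0.954, -0.022]
ft_force: [0.1, 0.1, -0.3]
width: 0.0002
grasp_force: 0.0
[ 0.648  1.21  -1.442  2.442  2.022  1.413 -0.32 ] f [ 0.1   0.14 -0.3 ] [ 0.54439668 -0.03573985  0.13343991]
tool y [ 0.004  0.999 -0.045] z [ 0.569 -0.039 -0.821] pitch 55.19205665983225
TCP in lip(start) x,z mm -26.474427371471986 40.647302020259495
clock: 17.4
eef_pos: [0.4541, -0.0359, 0.1239]
eef_rot: [0.128, -0.01, 0.992, -0.021]
ft_force: [0.4, -0.1, 0.3]
width: 0.0003
grasp_force: 0.0
[ 0.671  1.093 -1.436  2.383  1.587  1.21  -0.138] f [ 0.45 -0.1   0.33] [ 0.45410104 -0.03593134  0.12390603]
tool y [-0.014  0.999 -0.045] z [ 0.253 -0.04  -0.967] pitch 75.13440291201836
TCP in lip(start) x,z mm -99.90351109002333 -12.756859079542188
lip_nose [ 0.5677  -0.0361   0.19115] 10 [448.6 446.9 449.8 448.  452.9 448.4 450.7 448.5 451.  447.7]
pointer_tip [0.5643 0.1477 0.1938] 10 [453.6 449.1 450.8 449.6 449.8 450.4 450.4 451.8 451.7 450.7]
solder_reel [[0.456, -0.116, 0.004]]
flux_bottle []
screwdriver []
19.05
```

Lip level is about 449.3 against 450.6 for the pointer, well within tolerance. The hand is clear and the reel hasn't moved, so I'm handing in.

```bash
python3 -c "
from rig import ctrl
print(ctrl.job_done())"
```

```text
the job is handed in; nothing more can be done
None
```

I pushed the window up from beneath until the lip was level with the pointer tip (about 1 mm below it by the last camera readings, against the 8 mm allowed), withdrew the hand clear and handed the job in at about 19 s. No verdict came back, and of the loose things I re-checked only the solder reel, which had not moved.

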